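Line up the snack-bar canisters by height

ROBOT

A 6-joint arm with a two-finger parallel gripper is mounted at the origin on the work surface. World frame = base frame: x ahead of the robot, y to its left, z up, the work surface at z = 0. Lengths are in m, angles in rad, forces in N, time in s.
With the tool pointing down it reaches from about 0.375 to 0.825 m from the base axis. Payload 5.5 kg.
Tool frame: the origin (TCP) lies on the centre line of the jaws, within the pads' length; the fingertips stand 11 mm ahead of it and the grasp point (between the pads) lies 8 mm behind it; x points along the fingers, z is the direction in which the jaws open and shut, and the axes are right-handed (so a half turn about x gives the same grasp; the last joint's range is limited). The gripper opens to 85 mm and grips with 20 to 120 N. Pads are 22 mm wide; open, the fingers measure 114 mm over their backs; the gripper's body (76 mm by 85 mm) begins 54 mm behind the grasp point. The pads swing forward as they close: fully open they stand 13 mm farther back than shut.
Start: joints at [-1.312, 0.314, -0.047, 1.21, 0, 1.571], TCP at [0.154, -0.58, 0.242] pointing down, gripper open.
Joint ranges: [-2.67, 2.67], [-0.69, 1.73], [-1.03, 1.25], [-2.08, 2.16], [-1.42, 1.45], [-3.14, 3.14]. Speed limits (rad/s): [2.39, 2.39, 3.01, 3.14, 3.14, 3.14].

INTERFACE

Orientations are given as a unit quaternion [x, y, z, w].
In Python, from rig import robot, vision, close_job gives the robot as it stands.
- The arm moves only by the tool move_arm, never from a script. Its argument "commands" is one flat list of numbers, 5 for each row, row after row: the shift along the tool's x, y, z in cm, then the turn about the tool's x in degrees, then the finger opening in cm, from 0 to 8.54. A call has 1 to 12 rows; each row is the pose to reach, as a shift and turn from the pose commanded when the call began, along the tool's axes at that moment; what a row does not reach only later rows make up. A row lasts 1/8 s, in which the tool goes at most 62.5 mm and 10.7 degrees, less where a joint would pass 70% of its speed; a pose out of reach is approached as far as the arm can. A call with a gripper value outside its range is refused whole. The fingers move at their own pace and stop on an object; "newtons" is the grip in N (left out, the last holds). Time passes only in rows, so rows that repeat a pose let the fingers close. It gives the time, the measured TCP pose, the force and the opening at its end, in the units of the state.
- robot.sense(): the state, without advancing time (a new reading comes with each control period).
- vision.get_image(name): name is "side" or "top"; returns (picture, depth): 384x512x3 uint8, blue, green, red; 384x512 float32, m along the optical axis (not along the pixel's ray), 0 where there is no reading.
- vision.camera_info(name): a dict with "camera_matrix" (3x3 intrinsics, pixels), "extrinsics" (4x4, takes a point from world to camera coordinates). Camera axes: x right, y up, looking along -z (the intrinsics and any distortion apply to the point x, -y, -z); pixel columns grow to the right and rows downward; lengths in m; the calibration is good to about 2 mm. A picture is of the moment at which its call begins. camera_info takes no time and is no camera call.
- close_job(): hands the job in, once; it reports no verdict.
The state is a dict: "time": time; "joint_pos": joint angles; "joint_velocities": joint speeds; "tau": joint torques, N m; "position": TCP position; "orientation": TCP orientation; "wrist_force": force on the tool from outside, world axes, zero at the start; "ft_torque": the same for the moment, N m; "finger_gap": opening from 0.0 (shut) to 1.0 (fully open).
Only numpy, scipy, OpenCV 4.12 (cv2) and the standard library are available. Lean on these libraries where they do the work, as an engineer would, in place of code of your own. Each camera call takes 0.05 s, during which the arm holds its last target.

TASK

Line up the four steel canisters in order of height on the serving board, one standing centred on each cork coaster, with the tallest on the coaster next to the brass bell and the shortest at the far end from it. The canisters are full, so never let one tip over.

Things in the scene. Friction and masses are not known exactly. Their poses are not given: they have to be found in the camera images.
- canister_a: plain stainless-steel canister with a flush lid, an upright closed cylinder, the tallest of the four: 126 mm high, 50 mm in diameter, loose, about 260 g, standing on the counter. Origin: centre of its underside; z up along its axis.
- canister_b: plain stainless-steel canister with a flush lid, an upright closed cylinder, the second tallest of the four: 104 mm high, 54 mm in diameter, loose, about 240 g, standing on the counter. Origin: centre of its underside; z up along its axis.
- canister_c: plain stainless-steel canister with a flush lid, an upright closed cylinder, the third tallest of the four: 82 mm high, 46 mm in diameter, loose, about 160 g, standing on the counter. Origin: centre of its underside; z up along its axis.
- canister_d: plain stainless-steel canister with a flush lid, an upright closed cylinder, the shortest of the four: 60 mm high, 56 mm in diameter, loose, about 170 g, standing on the counter. Origin: centre of its underside; z up along its axis.
- coaster_a: round cork coaster, 74 mm in diameter, 4 mm thick, fixed on the serving board; one of four alike, 95 mm apart centre to centre in a straight row; which letter lies where in the row changes. Origin: centre of its underside, its top is 4 mm higher (22 mm above the counter).
- coaster_b: round cork coaster, 74 mm in diameter, 4 mm thick, fixed on the serving board; one of four alike, 95 mm apart centre to centre in a straight row; which letter lies where in the row changes. Origin: centre of its underside, its top is 4 mm higher (22 mm above the counter).
- coaster_c: round cork coaster, 74 mm in diameter, 4 mm thick, fixed on the serving board; one of four alike, 95 mm apart centre to centre in a straight row; which letter lies where in the row changes. Origin: centre of its underside, its top is 4 mm higher (22 mm above the counter).
- coaster_d: round cork coaster, 74 mm in diameter, 4 mm thick, fixed on the serving board; one of four alike, 95 mm apart centre to centre in a straight row; which letter lies where in the row changes. Origin: centre of its underside, its top is 4 mm higher (22 mm above the counter).
- board: fixed wooden serving board, 90 mm (its x) by 600 mm (its y) by 18 mm thick, lying across in front of the robot; it carries the row of coasters along its y axis at y = -142.5, -47.5, 47.5 and 142.5 mm, x = 0, and at its two ends the bell and a grey beaker of wooden stirrers (120 mm high, 64 mm wide). Origin: centre of its underside.
- bell: brass counter bell (dome on a black round foot, 76 mm in diameter, 55 mm high), fixed on one end of the board, in line with the coasters and 250 mm from the board's middle; at which end (board +y or -y) changes. Origin: centre of its underside.
There are look-alikes about, which are no part of the job. What is shaped like the canister_a but pink or purple is not meant.

How it is judged:
By the outcome, as a careful person would: the job done as asked, in the order asked, and still so for the second after the job is handed in, with the robot touching nothing.
It also fails if it takes over 102 s, if anything falls off the work surface, if the arm or the gripper's body presses on something with over 40 N, if the wrist force passes 120 N, or if a joint passes its speed limit or range.

## Working session

There is one attempt and no reset: what is moved stays moved. The work goes in short steps, Python scripts to look and compute and a tool call to move; the robot and the scene stay as the last step left them, time stands still between calls to the robot, and variables do not carry over. Pictures are saved under pics/ and viewed, and the job is handed in when it is done.

Besides the shell and the picture viewer there is one more tool, called after ">>>" by a JSON object that holds its "name" and its "arguments", one argument or row to a line. move_arm: Moves the arm, as the interface text tells. Its arguments: {"type":"object","properties":{"commands":{"type":"array","items":{"type":"number"}},"newtons":{"type":"number"}},"required":["commands"]}

```bash
ls; mkdir -p pics; python3 - <<'E'
from rig import robot, vision
import cv2,numpy as np
np.set_printoptions(precision=4,suppress=True)
print(robot.sense())
for n in("top","side"):
    im,d=vision.get_image(n); cv2.imwrite(f"pics/{n}0.png",im); np.save(f"{n}0.npy",d); 
    c=vision.camera_info(n); print(n,c)
E
```

```text
pics
{'time': 0.0, 'joint_pos': array([-1.312 ,  0.3142, -0.0481,  1.2102,  0.    ,  1.5708]), 'joint_velocities': array([ 0.0009, -0.0001, -0.001 ,  0.0021, -0.0007, -0.0017]), 'tau': array([ -0.0005, -53.9584,  33.9756,   0.0192,   0.0001,   0.    ]), 'position': array([ 0.1534, -0.5795,  0.2414]), 'orientation': array([ 0.4317,  0.5608, -0.4309,  0.5599]), 'wrist_force': array([ 0.2607, -0.975 , -0.1531]), 'ft_torque': array([-0.0257, -0.0378, -0.059 ]), 'finger_gap': 1.0012423644360506}
top {'camera_matrix': array([[393.3498,   0.    , 258.5803],
       [  0.    , 393.3498, 188.3988],
       [  0.    ,   0.    ,   1.    ]]), 'extrinsics': array([[ 0.0035, -0.9997,  0.0222, -0.0584],
       [ 0.999 ,  0.0045,  0.0456, -0.4925],
       [-0.0457,  0.022 ,  0.9987, -1.0216],
       [ 0.    ,  0.    ,  0.    ,  1.    ]])}
side {'camera_matrix': array([[377.5046,   0.    , 254.6898],
       [  0.    , 377.5046, 192.6934],
       [  0.    ,   0.    ,   1.    ]]), 'extrinsics': array([[ 0.9837, -0.1795, -0.0077, -0.4886],
       [ 0.1186,  0.6168,  0.7781, -0.0825],
       [-0.1349, -0.7664,  0.628 , -1.0263],
       [ 0.    ,  0.    ,  0.    ,  1.    ]])}
```

View pics/top0.png

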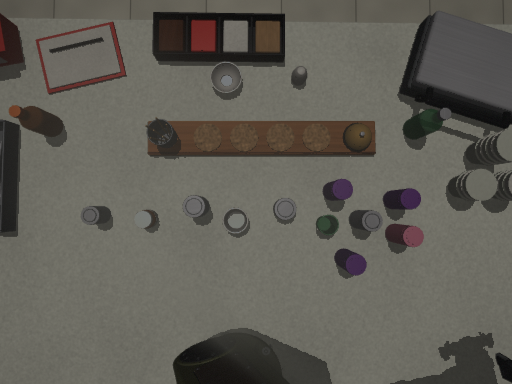

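View pics/side0.png

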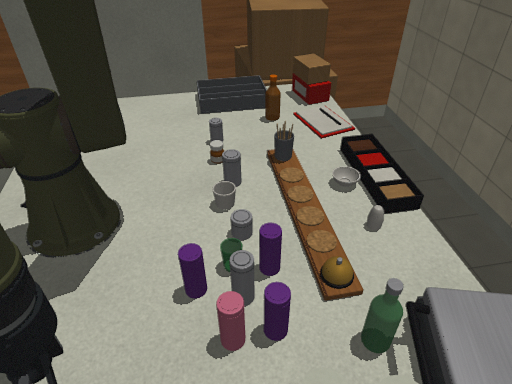

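The top view has the bell at the right end (357,136), which is -y, and the coasters at columns 207–316. The steel canister candidates are at (92,215), (194,206), (285,208) and (372,221). I'll measure these next.

```bash
cat > h.py <<'E'
import numpy as np,cv2
from rig import robot,vision
np.set_printoptions(precision=4,suppress=True)
CI={n:vision.camera_info(n) for n in("top","side")}
def ray(n,u,v):
    K=CI[n]["camera_matrix"];E=CI[n]["extrinsics"]
    d=np.array([(u-K[0,2])/K[0,0],-(v-K[1,2])/K[1,1],-1.])
    R=E[:3,:3];return -R.T@E[:3,3],R.T@d
def plane(n,u,v,z):
    o,d=ray(n,u,v);return o+d*(z-o[2])/d[2]
def cloud(n,D):
    K=CI[n]["camera_matrix"];E=CI[n]["extrinsics"]
    v,u=np.indices(D.shape);P=np.stack([(u-K[0,2])/K[0,0]*D,-(v-K[1,2])/K[1,1]*D,-D],-1)
    W=(P-E[:3,3])@E[:3,:3];W[D<=0]=np.nan;return W
E
python3 - <<'E'
from h import *
im=cv2.imread("pics/top0.png");D=np.load("top0.npy");W=cloud("top",D)
print("table z",np.nanmedian(W[250:300,100:160,2]))
for (u,v) in[(92,215),(145,219),(194,206),(236,221),(285,208),(372,221),(341,189),(354,264),(325,225)]:
    w=W[v-13:v+14,u-13:u+14].reshape(-1,3);zt=np.nanpercentile(w[:,2],97)
    cm=W[v-3:v+4,u-3:u+4,2];zc=np.nanmedian(cm)
    m=abs(W[...,2]-zc)<.006;m[:v-16]=0;m[v+17:]=0;m[:,:u-16]=0;m[:,u+17:]=0
    n,l,s,c=cv2.connectedComponentsWithStats(m.astype(np.uint8))
    k=l[v,u];p=W[l==k]
    (cx,cy),r=cv2.minEnclosingCircle(np.argwhere(l==k)[:,::-1].astype(np.float32))
    P=plane("top",cx,cy,zc);print((u,v),"zc",zc,"n",s[k,4],"mean",np.nanmean(p,0),"encl",P,"diam px",2*r, "d mm",(2*r+.7)*D[v,u]/393.35*1000, "area d",np.sqrt(4*s[k,4]/np.pi)*D[v,u]/.39335)
big=cv2.resize(im[170:280,70:430],None,fx=2.2,fy=2.2,interpolation=cv2.INTER_CUBIC);cv2.imwrite("pics/t1.png",cv2.convertScaleAbs(big,alpha=1.6))
big=cv2.resize(cv2.imread("pics/side0.png")[100:360,140:400],None,fx=2.3,fy=2.3,interpolation=cv2.INTER_CUBIC);cv2.imwrite("pics/s1.png",big)
big=cv2.resize(im[110:165,140:385],None,fx=3.2,fy=3.2,interpolation=cv2.INTER_CUBIC);cv2.imwrite("pics/b1.png",cv2.convertScaleAbs(big,alpha=1.6))
# board
hsv=cv2.cvtColor(im,cv2.COLOR_BGR2HSV);m=((W[...,2]>.01)&(W[...,2]<.024)).astype(np.uint8);m[:115]=0;m[162:]=0;m[:,:140]=0;m[:,385:]=0
n,l,s,c=cv2.connectedComponentsWithStats(m);k=1+np.argmax(s[1:,4]);mm=(l==k).astype(np.uint8)
ct=max(cv2.findContours(mm,0,1)[0],key=len);r=cv2.minAreaRect(ct);b=cv2.boxPoints(r)
print("board",r,[plane("top",*q,.018) for q in b],"ctr",plane("top",*r[0],.018))
E
```

```text
table z -0.0007102953991629391
(92, 215) zc 0.08223223743796955 n 284 mean [0.4233 0.3533 0.0816] encl [0.4238 0.3535 0.0822] diam px 19.246509552001953 d mm 48.083725 area d 45.840088621518085
(145, 219) zc 0.06442078992134083 n 240 mean [0.4131 0.2313 0.0643] encl [0.4134 0.2314 0.0644] diam px 17.839492797851562 d mm 45.86936 area d 43.24993889161382
(194, 206) zc 0.10448865378801793 n 395 mean [0.4459 0.1004 0.1041] encl [0.4459 0.1003 0.1045] diam px 22.47240447998047 d mm 55.041744 area d 53.269017247152455
(236, 221) zc 0.004512361728943463 n 251 mean [0.4109 0.0039 0.0049] encl [0.4108 0.0039 0.0045] diam px 17.720245361328125 d mm 48.437443 area d 47.0086411375502
(285, 208) zc 0.06064220690268092 n 380 mean [ 0.4405 -0.1209  0.0602] encl [ 0.4403 -0.1213  0.0606] diam px 22.075838088989258 d mm 56.98348 area d 55.0327761242408
(372, 221) zc 0.12707379940853436 n 354 mean [ 0.4128 -0.3189  0.1262] encl [ 0.4129 -0.3185  0.1271] diam px 21.476932525634766 d mm 51.958042 area d 49.74025101132483
(341, 189) zc 0.12666437205983055 n 352 mean [ 0.4871 -0.2495  0.1263] encl [ 0.4868 -0.2492  0.1267] diam px 21.26152992248535 d mm 51.615704 area d 49.756020100790096
(354, 264) zc 0.12689877398030522 n 360 mean [ 0.3121 -0.2795  0.1262] encl [ 0.312  -0.2787  0.1269] diam px 21.787019729614258 d mm 52.332996 area d 49.82530681501859
(325, 225) zc 0.003129792249197381 n 125 mean [ 0.4005 -0.2319  0.004 ] encl [ 0.4009 -0.2302  0.0031] diam px 13.60167121887207 d mm 37.858364 area d 33.39528285239175
board ((261.0, 137.5), (33.0, 228.0), 90.0) [array([0.6677, 0.2363, 0.018 ]), array([ 0.6726, -0.3642,  0.018 ]), array([ 0.5847, -0.3634,  0.018 ]), array([0.5809, 0.2349, 0.018 ])] ctr [ 0.6264 -0.0622  0.018 ]
```

View pics/t1.png

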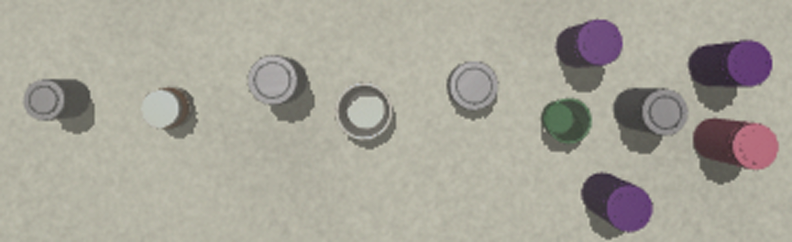

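View pics/b1.png

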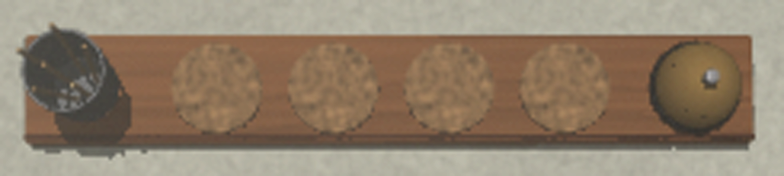

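View pics/s1.png

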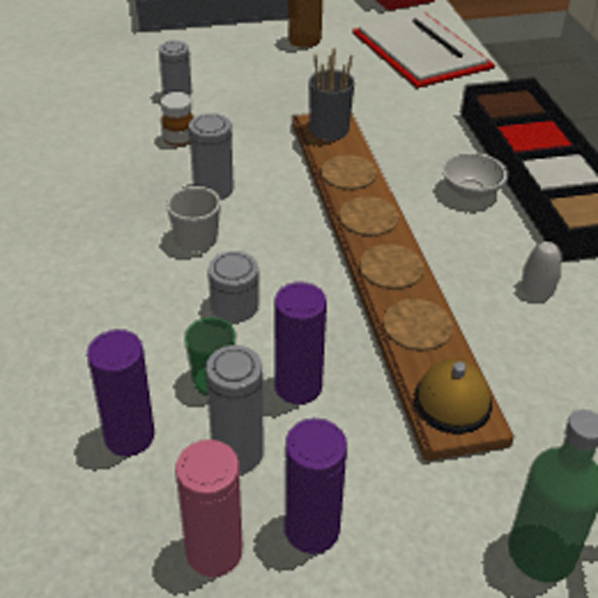

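```bash
python3 - <<'E'
from h import *
from scipy.spatial.transform import Rotation as Rn
s=robot.sense();print("tool axes cols\n",Rn.from_quat(s["orientation"]).as_matrix())
W={};
for n in("top","side"):
    im=cv2.imread(f"pics/{n}0.png");D=np.load(f"{n}0.npy");W[n]=cloud(n,D)
    hsv=cv2.cvtColor(im,cv2.COLOR_BGR2HSV)
    if n=="top":
        for p in[(207,137),(225,140),(280,137),(262,140)]:print(p,hsv[p[1],p[0]],im[p[1],p[0]],W[n][p[1],p[0]])
    w=W[n];reg=(w[...,2]>.008)&(w[...,2]<.032)&(abs(w[...,0]-.626)<.045)&(abs(w[...,1]+.062)<.22)
    g=cv2.GaussianBlur(im,(3,3),0)
    vals=hsv[...,2][reg].reshape(-1,1).astype(np.uint8)
    gr=im[...,1];t,_=cv2.threshold(gr[reg].reshape(-1,1),0,255,cv2.THRESH_OTSU)
    m=((gr>t)&reg).astype(np.uint8);m=cv2.morphologyEx(m,cv2.MORPH_CLOSE,np.ones((3,3)));m=cv2.morphologyEx(m,cv2.MORPH_OPEN,np.ones((5,5)))
    for c in sorted(cv2.findContours(m,0,1)[0],key=lambda c:c[:,0,0].mean()):
        if cv2.contourArea(c)<100:continue
        h=cv2.convexHull(c);P=np.array([plane(n,*q[0],.022) for q in h])[:,:2].astype(np.float32)
        (cx,cy),r=cv2.minEnclosingCircle(P);e=cv2.fitEllipse(h);print(n,"coaster",cx,cy,r*2,"ell",plane(n,*e[0],.022)[:2])
    # canister tops from cloud
    for nm,x,y,zz in[("a",.413,-.3187,.126),("b",.446,.1003,.104),("c",.4235,.3534,.082),("d",.4404,-.121,.06)]:
        q=w.reshape(-1,3);k=(np.hypot(q[:,0]-x,q[:,1]-y)<.045)&(abs(q[:,2]-zz)<.004)
        p=q[k][:,:2].astype(np.float32);(cx,cy),r=cv2.minEnclosingCircle(p);print(n,nm,k.sum(),p.mean(0),(cx,cy),r*2,np.median(q[k][:,2]))
# obstacles near a and others
w=W["top"];m=((w[...,2]>.03)).astype(np.uint8);m[:175]=0;m[280:]=0;m[:,:70]=0;m[:,430:]=0
n,l,s,c=cv2.connectedComponentsWithStats(m)
for k in range(1,n):
    if s[k,4]>50:
        p=w[l==k];zt=np.nanpercentile(p[:,2],90);t=p[p[:,2]>zt-.006];print(c[k],"top z",zt,"ctr",t.mean(0),"range",t.min(0)[:2],t.max(0)[:2])
E
```

```text
tool axes cols
 [[-0.0004  0.9667  0.2559]
 [ 0.0015  0.2559 -0.9667]
 [-1.     -0.     -0.0015]]
(207, 137) [ 15 101  88] [53 71 88] [0.6259 0.0789 0.0221]
(225, 140) [ 13 116  81] [44 60 81] [0.619  0.0322 0.0186]
(280, 137) [ 15 101  88] [53 70 88] [ 0.6277 -0.112   0.0203]
(262, 140) [ 13 112  80] [45 60 80] [ 0.6199 -0.0648  0.0173]
top coaster 0.6508525609970093 0.04891686141490936 0.2145593762397766 ell [0.6571 0.0476]
top coaster 0.6308085322380066 -0.11017121374607086 0.07835604250431061 ell [ 0.6296 -0.1101]
top coaster 0.6286491751670837 -0.20652231574058533 0.07527431845664978 ell [ 0.6294 -0.2065]
top a 348 [ 0.4128 -0.3191] (0.41213300824165344, -0.31976163387298584) 0.05050749331712723 0.1262826156771717
top b 384 [0.4459 0.1005] (0.4459245800971985, 0.1004553958773613) 0.053809214383363724 0.10404749413671077
top c 274 [0.4233 0.3534] (0.42305323481559753, 0.3542054295539856) 0.04613872990012169 0.08160368054329069
top d 368 [ 0.4405 -0.1208] (0.4403873085975647, -0.12146443873643875) 0.05546238273382187 0.06024508563550032
side coaster 0.6319754123687744 0.0801571086
[... 1340 characters left out ...]
.3756]
[234.0688 220.8532] top z 0.05898731508624915 ctr [0.411  0.0036 0.0571] range [ 0.3787 -0.0268] [0.4413 0.0358]
[144.4427 218.8121] top z 0.06629050983479848 ctr [0.4132 0.2314 0.0643] range [0.3937 0.2103] [0.4331 0.2526]
[366.9305 220.0695] top z 0.1279919173087015 ctr [ 0.4128 -0.3192  0.1263] range [ 0.3888 -0.3445] [ 0.4357 -0.2951]
[329.1099 224.801 ] top z 0.07080465998157658 ctr [ 0.4017 -0.2296  0.0692] range [ 0.3776 -0.2527] [ 0.4248 -0.202 ]
[405.992  234.9247] top z 0.1279806051449479 ctr [ 0.3772 -0.4152  0.1264] range [ 0.3539 -0.4408] [ 0.4009 -0.3915]
[351.1578 261.9394] top z 0.12816215286272645 ctr [ 0.312  -0.2797  0.1263] range [ 0.2867 -0.3037] [ 0.3355 -0.2558]
```

```bash
python3 - <<'E'
from h import *
im=cv2.imread("pics/top0.png")
g=cv2.resize(im,None,fx=4,fy=4,interpolation=cv2.INTER_CUBIC);g=cv2.GaussianBlur(g,(9,9),0)
lab=cv2.cvtColor(g,cv2.COLOR_BGR2LAB).astype(int)
f=g[...,1].astype(float)
for u in(207,244,280,316):
    y0,y1,x0,x1=[4*k for k in(124,152,u-17,u+18)]
    sub=f[y0:y1,x0:x1];t,m=cv2.threshold(sub.astype(np.uint8),0,1,cv2.THRESH_OTSU)
    m=cv2.morphologyEx(m,cv2.MORPH_CLOSE,np.ones((9,9)));m=cv2.morphologyEx(m,cv2.MORPH_OPEN,np.ones((25,25)))
    c=max(cv2.findContours(m,0,1)[0],key=cv2.contourArea);h=cv2.convexHull(c);e=cv2.fitEllipse(h)
    M=cv2.moments(h)
    cu=(M["m10"]/M["m00"]+x0+.5)/4-.5;cv=(M["m01"]/M["m00"]+y0+.5)/4-.5
    eu=(e[0][0]+x0+.5)/4-.5;ev=(e[0][1]+y0+.5)/4-.5
    print(t,plane("top",cu,cv,.022)[:2],plane("top",eu,ev,.022)[:2],"axes px",np.array(e[1])/4,"exp",.074*393/1.0)
E
```

```text
66.0 [0.6272 0.0791] [0.6276 0.0792] axes px [27.8516 28.1756] exp 29.081999999999997
66.0 [ 0.6282 -0.0162] [ 0.6289 -0.0164] axes px [27.1542 28.6061] exp 29.081999999999997
65.0 [ 0.6289 -0.1109] [ 0.6299 -0.111 ] axes px [27.6064 29.2103] exp 29.081999999999997
64.0 [ 0.6294 -0.2065] [ 0.6297 -0.2064] axes px [27.3853 28.3398] exp 29.081999999999997
```

Targets: a→(0.628,-0.206), b→(0.628,-0.111), c→(0.628,-0.0155), d→(0.628,0.0795). First I'll move above canister a and turn the jaws along world x.

>>> {"name": "move_arm", "arguments": {
  "commands": [0,4,-2.3,-9.5,8.5,0,8,-4.7,-19,8.5,0,12,-7,-28.5,8.5,0,16,-9.4,-38,8.5,0,20,-11.7,-47.5,8.5,0,24,-14.1,-57,8.5,0,28,-16.4,-66.5,8.5,0,31.7,-18.6,-75.2,8.5,0,31.7,-18.6,-75.2,8.5,0,31.7,-18.6,-75.2,8.5]
}}

```text
time: 1.35
position: [0.412, -0.3191, 0.242]
orientation: [0.0, 0.707, -0.0, 0.707]
wrist_force: [-1.3, -0.7, 0.2]
finger_gap: 0.995
```

>>> {"name": "move_arm", "arguments": {
  "commands": [3,0,0,0,8.5,7,0,0.1,0,8.5,11,0,0.1,0,8.5,14,0,0.1,0,8.5,16,0,0.1,0,8.5,16,0,0.1,0,8.5,16,0,0.1,0,3,16,0,0.1,0,3,16,0,0.1,0,3,16,0,0.1,0,3,16,0,0.1,0,3,16,0,0.1,0,3],
  "newtons": 50
}}

```text
time: 2.85
position: [0.4138, -0.3199, 0.0837]
orientation: [-0.001, 0.707, -0.001, 0.707]
wrist_force: [-2.8, -0.0, 6.6]
finger_gap: 0.573
```

>>> {"name": "move_arm", "arguments": {
  "commands": [-1,0,0,0,3,-3,0,0,0,3,-6,0,0,0,3,-9,0,0,0,3,-12,0,0,0,3,-15,0,0,0,3,-17,0,0,0,3,-17,0,0,0,3]
}}

```text
time: 3.85
position: [0.4143, -0.3196, 0.2542]
orientation: [-0.001, 0.706, -0.0, 0.708]
wrist_force: [0.5, 0.1, -2.4]
finger_gap: 0.572
```

```bash
python3 - <<'E'
from h import *
s=robot.sense();print(s["position"],s["wrist_force"],s["finger_gap"],s["joint_pos"])
im,d=vision.get_image("side");cv2.imwrite("pics/side1.png",im)
E
```

```text
[ 0.4143 -0.3196  0.2542] [ 0.4805  0.0982 -2.3572] 0.5723758785502582 [-0.6572  0.1615 -0.2144  1.1914  0.0002  0.913 ]
```

View pics/side1.png

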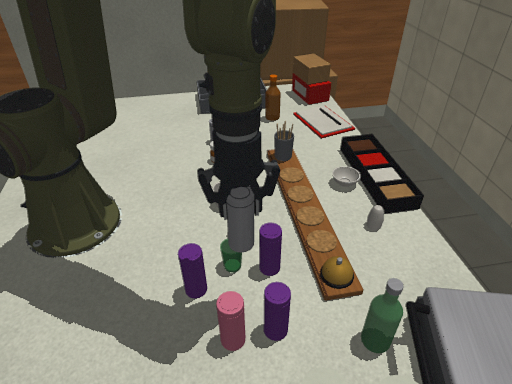

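Canister a is gripped and hanging upright. I'll carry it over to the coaster beside the bell.

>>> {"name": "move_arm", "arguments": {
  "commands": [0,0.6,1.1,0,3,0,1.9,3.5,0,3,0,3.7,7,0,3,0,5.7,10.7,0,3,0,7.7,14.4,0,3,0,9.5,17.9,0,3,0,10.8,20.3,0,3,0,11.4,21.4,0,3,0,11.4,21.4,0,3,0,11.4,21.4,0,3]
}}

```text
time: 5.15
position: [0.6264, -0.2054, 0.252]
orientation: [0.0, 0.707, -0.0, 0.707]
wrist_force: [-1.1, 0.2, -3.0]
finger_gap: 0.575
```

>>> {"name": "move_arm", "arguments": {
  "commands": [2,-0.05,0.1,0,3,5,-0.05,0.15,0,3,8.5,-0.05,0.15,0,3,11.5,-0.05,0.15,0,3,13.3,-0.05,0.15,0,3,14,-0.05,0.15,0,3,14.3,-0.05,0.15,0,3,14.3,-0.05,0.15,0,3,14.3,-0.05,0.15,0,3]
}}

```text
time: 6.28
position: [0.6295, -0.2056, 0.1103]
orientation: [-0.0, 0.707, 0.0, 0.708]
wrist_force: [0.6, -0.3, -2.4]
finger_gap: 0.577
```

>>> {"name": "move_arm", "arguments": {
  "commands": [0.2,0,-0.05,0,3,0.3,0,-0.05,0,3,0.3,0,-0.05,0,3]
}}

```text
time: 6.65
position: [0.6283, -0.2054, 0.1062]
orientation: [-0.0, 0.707, 0.0, 0.707]
wrist_force: [0.0, 0.1, -1.8]
finger_gap: 0.576
```

>>> {"name": "move_arm", "arguments": {
  "commands": [0.1,0,0,0,3,0.15,0,0,0,3,0.15,0,0,0,3]
}}

```text
time: 7.02
position: [0.6284, -0.2056, 0.1057]
orientation: [-0.0, 0.707, 0.0, 0.707]
wrist_force: [-2.6, 1.0, 5.3]
finger_gap: 0.577
```

Canister a is in contact with the coaster. I'll open the jaws and rise.

>>> {"name": "move_arm", "arguments": {
  "commands": [0,0,0,0,5.4,0,0,0,0,6,0,0,0,0,8.5,0,0,0,0,8.5,0,0,0,0,8.5,-2,0,0,0,8.5,-6,0,0,0,8.5,-11,0,0,0,8.5,-15,0,0,0,8.5,-15,0,0,0,8.5]
}}

```text
time: 8.28
position: [0.6304, -0.2062, 0.2592]
orientation: [-0.001, 0.705, -0.001, 0.71]
wrist_force: [-1.0, -0.2, -0.1]
finger_gap: 0.995
```

```bash
python3 - <<'E'
from h import *
im,d=vision.get_image("side");cv2.imwrite("pics/side2.png",im)
E
```

```text
(no output)
```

View pics/side2.png

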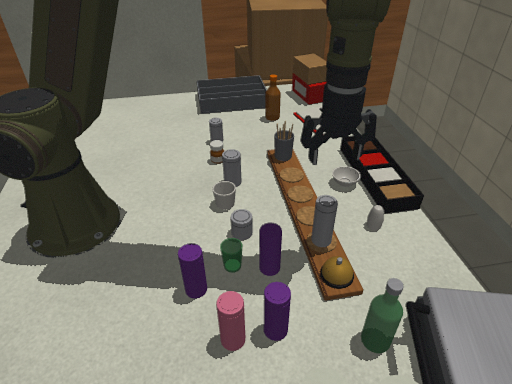

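Canister a stands upright on its coaster at about (323,245). Next is b at (0.4455, 0.1003).

>>> {"name": "move_arm", "arguments": {
  "commands": [0,2,-1.2,0,8.5,0,6,-3.6,0,8.5,0,11,-6.5,0,8.5,0,16,-9.5,0,8.5,0,21,-12.5,0,8.5,0,26,-15.4,0,8.5,0,29.5,-17.5,0,8.5,0,30.6,-18.3,0,8.5,0,30.6,-18.3,0,8.5,0,30.6,-18.3,0,8.5]
}}

```text
time: 9.57
position: [0.4457, 0.0996, 0.2544]
orientation: [-0.0, 0.707, -0.0, 0.707]
wrist_force: [0.1, -0.0, -0.2]
finger_gap: 0.995
```

>>> {"name": "move_arm", "arguments": {
  "commands": [3,0,0,0,8.5,8,0.05,0,0,8.5,13,0.05,0,0,8.5,17,0.05,0,0,8.5,19,0.05,0,0,8.5,19,0.05,0,0,8.5,19,0.05,0,0,3,19,0.05,0,0,3,19,0.05,0,0,3,19,0.05,0,0,3,19,0.05,0,0,3,19,0.05,0,0,3]
}}

```text
time: 11.08
position: [0.4463, 0.101, 0.066]
orientation: [-0.0, 0.706, 0.0, 0.708]
wrist_force: [-1.3, -1.6, 7.1]
finger_gap: 0.623
```

>>> {"name": "move_arm", "arguments": {
  "commands": [-1,0,0,0,3,-3,0,0,0,3,-6,0,0,0,3,-10,0,0,0,3,-14,0,0,0,3,-17,0,0,0,3,-18,0,0,0,3,-18,0,0,0,3]
}}

```text
time: 12.08
position: [0.4452, 0.101, 0.2449]
orientation: [-0.0, 0.707, 0.0, 0.707]
wrist_force: [-0.2, -0.4, -1.5]
finger_gap: 0.618
```

>>> {"name": "move_arm", "arguments": {
  "commands": [0,-1,0.9,0,3,0,-3.3,2.8,0,3,0,-6.8,5.8,0,3,0,-10.6,9.1,0,3,0,-14.4,12.4,0,3,0,-17.9,15.4,0,3,0,-20.2,17.4,0,3,0,-21.2,18.2,0,3,0,-21.2,18.2,0,3,0,-21.2,18.2,0,3]
}}

```text
time: 13.32
position: [0.6265, -0.1102, 0.2444]
orientation: [-0.0, 0.708, 0.001, 0.707]
wrist_force: [-0.4, -0.5, -1.6]
finger_gap: 0.624
```

>>> {"name": "move_arm", "arguments": {
  "commands": [2,-0.05,0.1,0,3,5,-0.05,0.1,0,3,9,-0.05,0.1,0,3,12.5,-0.05,0.1,0,3,14.5,-0.05,0.1,0,3,15.1,-0.05,0.1,0,3,15.4,-0.05,0.1,0,3,15.4,-0.05,0.1,0,3,15.4,-0.05,0.1,0,3]
}}

```text
time: 14.45
position: [0.629, -0.1116, 0.0919]
orientation: [-0.0, 0.707, 0.0, 0.708]
wrist_force: [-0.1, -0.6, -2.0]
finger_gap: 0.62
```

>>> {"name": "move_arm", "arguments": {
  "commands": [0.1,0,0,0,3,0.2,0,0,0,3,0.2,0,0,0,3]
}}

```text
time: 14.82
position: [0.6282, -0.1115, 0.0887]
orientation: [-0.0, 0.707, 0.0, 0.707]
wrist_force: [-0.4, -0.4, -2.9]
finger_gap: 0.624
```

>>> {"name": "move_arm", "arguments": {
  "commands": [0.1,0,0,0,3,0.2,0,0,0,3,0.2,0,0,0,3]
}}

```text
time: 15.2
position: [0.6283, -0.1116, 0.0881]
orientation: [-0.0, 0.707, 0.0, 0.707]
wrist_force: [-4.0, 1.0, 7.9]
finger_gap: 0.621
```

Canister b is in contact. I'll release it, rise and head for d at (0.4403, -0.121).

>>> {"name": "move_arm", "arguments": {
  "commands": [0,0,0,0,5.8,0,0,0,0,6.4,0,0,0,0,8.5,0,0,0,0,8.5,0,0,0,0,8.5,-2,0,0,0,8.5,-6,0,0,0,8.5,-11,0,0,0,8.5,-15,0,0,0,8.5,-15,0,0,0,8.5]
}}

```text
time: 16.45
position: [0.6305, -0.1119, 0.241]
orientation: [-0.001, 0.705, -0.0, 0.71]
wrist_force: [-1.1, 0.1, -0.3]
finger_gap: 0.995
```

>>> {"name": "move_arm", "arguments": {
  "commands": [0,0,-2,0,8.5,0,-0.3,-6,0,8.5,0,-0.5,-10,0,8.5,0,-0.9,-14,0,8.5,0,-0.9,-17,0,8.5,0,-0.9,-18.8,0,8.5,0,-0.9,-18.8,0,8.5,0,-0.9,-18.8,0,8.5]
}}

```text
time: 17.45
position: [0.4413, -0.1207, 0.2368]
orientation: [-0.0, 0.707, 0.0, 0.707]
wrist_force: [0.6, 0.2, -0.2]
finger_gap: 0.995
```

```bash
python3 - <<'E'
from h import *
s=robot.sense();print(s["position"])
for n in("top","side"):
    im,D=vision.get_image(n);cv2.imwrite(f"pics/{n}3.png",im)
    q=cloud(n,D).reshape(-1,3)
    for nm,x,y,zz in[("a",.628,-.206,.148),("b",.628,-.111,.126),("c",.4235,.3534,.082),("d",.4404,-.121,.06)]:
        k=(np.hypot(q[:,0]-x,q[:,1]-y)<.045)&(abs(q[:,2]-zz)<.004)
        if k.sum()<20: continue
        p=q[k][:,:2].astype(np.float32);(cx,cy),r=cv2.minEnclosingCircle(p);print(n,nm,k.sum(),p.mean(0),(cx,cy),r*2)
E
```

```text
[ 0.4413 -0.1207  0.2368]
top a 351 [ 0.6267 -0.2049] (0.6266122460365295, -0.20526531338691711) 0.050125040113925934
top b 395 [ 0.6274 -0.1112] (0.6281577944755554, -0.11140833795070648) 0.05415257066488266
top c 277 [0.4231 0.3532] (0.42336297035217285, 0.3537946045398712) 0.045947346836328506
top d 80 [ 0.4413 -0.1022] (0.44044992327690125, -0.11029841750860214) 0.047699976712465286
side a 258 [ 0.6255 -0.2078] (0.6271196603775024, -0.2050839215517044) 0.05344819650053978
side b 240 [ 0.6259 -0.1138] (0.6274875402450562, -0.11107993125915527) 0.058912474662065506
side d 277 [ 0.4388 -0.1234] (0.43816670775413513, -0.12121628224849701) 0.057645633816719055
```

View pics/side3.png

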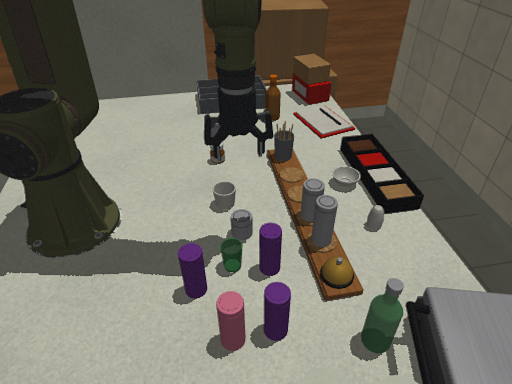

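Canisters a and b are centred within 2 mm. Now I'll grasp d.

>>> {"name": "move_arm", "arguments": {
  "commands": [3,0,0,0,8.5,8,0,-0.05,0,8.5,13,0,-0.05,0,8.5,17,0,-0.05,0,8.5,20,0,-0.05,0,8.5,20.8,0,-0.05,0,8.5,20.8,0,-0.05,0,3,20.8,0,-0.05,0,3,20.8,0,-0.05,0,3,20.8,0,-0.05,0,3,20.8,0,-0.05,0,3,20.8,0,-0.05,0,3]
}}

```text
time: 19.05
position: [0.4411, -0.1209, 0.0301]
orientation: [-0.0, 0.706, -0.0, 0.708]
wrist_force: [-0.2, -0.4, 6.4]
finger_gap: 0.646
```

>>> {"name": "move_arm", "arguments": {
  "commands": [-1,0,0,0,3,-3,0,0,0,3,-6,0,0,0,3,-10,0,0,0,3,-14,0,0,0,3,-17,0,0,0,3,-18,0,0,0,3,-18,0,0,0,3]
}}

```text
time: 20.05
position: [0.4398, -0.1206, 0.2089]
orientation: [-0.0, 0.707, 0.0, 0.707]
wrist_force: [-0.7, 0.1, -1.5]
finger_gap: 0.646
```

>>> {"name": "move_arm", "arguments": {
  "commands": [0,1,0.9,0,3,0,3.1,2.9,0,3,0,6.3,6,0,3,0,10,9.4,0,3,0,13.6,12.8,0,3,0,16.8,15.9,0,3,0,19,17.9,0,3,0,20,18.8,0,3,0,20,18.8,0,3,0,20,18.8,0,3]
}}

```text
time: 21.3
position: [0.6268, 0.0788, 0.2084]
orientation: [-0.0, 0.708, -0.0, 0.707]
wrist_force: [-0.4, 0.3, -1.0]
finger_gap: 0.643
```

```bash
python3 - <<'E'
from h import *
im,d=vision.get_image("side");cv2.imwrite("pics/side4.png",cv2.resize(im[60:300,180:400],None,fx=2.4,fy=2.4))
E
```

```text
(no output)
```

View pics/side4.png

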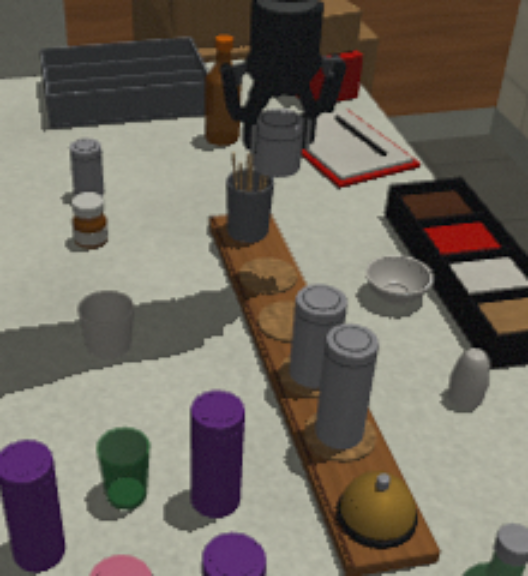

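Canister d is over the end coaster and clear of the beaker. I'll lower it.

>>> {"name": "move_arm", "arguments": {
  "commands": [2,0.05,0.1,0,3,5,0.05,0.1,0,3,9,0.05,0.1,0,3,12.5,0.05,0.1,0,3,14.5,0.05,0.1,0,3,15,0.05,0.1,0,3,15.3,0.05,0.1,0,3,15.3,0.05,0.1,0,3,15.4,0.05,0.1,0,3,15.5,0.05,0.1,0,3,15.5,0.05,0.1,0,3]
}}

```text
time: 22.72
position: [0.6287, 0.0801, 0.0539]
orientation: [-0.0, 0.707, 0.0, 0.707]
wrist_force: [-0.1, 1.2, -1.7]
finger_gap: 0.646
```

>>> {"name": "move_arm", "arguments": {
  "commands": [0.1,0,0,0,3,0.2,0,0,0,3,0.2,0,0,0,3]
}}

```text
time: 23.1
position: [0.6288, 0.0801, 0.0522]
orientation: [-0.0, 0.707, 0.0, 0.707]
wrist_force: [-2.4, 0.3, 2.6]
finger_gap: 0.642
```

>>> {"name": "move_arm", "arguments": {
  "commands": [0,0,0,0,6,0,0,0,0,6.6,0,0,0,0,8.5,0,0,0,0,8.5,0,0,0,0,8.5,-2,0,0,0,8.5,-6,0,0,0,8.5,-11,0,0,0,8.5,-15,0,0,0,8.5,-18,0,0,0,8.5,-18,0,0,0,8.5]
}}

```text
time: 24.48
position: [0.6304, 0.0802, 0.2348]
orientation: [0.0, 0.705, 0.0, 0.709]
wrist_force: [0.5, -0.2, -0.5]
finger_gap: 0.992
```

>>> {"name": "move_arm", "arguments": {
  "commands": [0,0,-3,0,8.5,0,0,-7,0,8.5,0,1,-11,0,8.5,0,3,-15,0,8.5,0,7,-18,0,8.5,0,12,-20,0,8.5,0,17,-20.5,0,8.5,0,22,-20.5,0,8.5,0,26,-20.5,0,8.5,0,27.3,-20.5,0,8.5,0,27.3,-20.5,0,8.5,0,27.3,-20.5,0,8.5]
}}

```text
time: 25.98
position: [0.4234, 0.3515, 0.2314]
orientation: [-0.0, 0.707, -0.001, 0.707]
wrist_force: [-0.4, 0.4, 0.3]
finger_gap: 0.995
```

```bash
python3 - <<'E'
from h import *
s=robot.sense();print(s["position"],s["joint_pos"])
for n in("top","side"):
    im,D=vision.get_image(n);cv2.imwrite(f"pics/{n}5.png",im)
    q=cloud(n,D).reshape(-1,3)
    for nm,x,y,zz in[("a",.628,-.206,.148),("b",.628,-.111,.126),("d",.628,.0795,.082)]:
        k=(np.hypot(q[:,0]-x,q[:,1]-y)<.045)&(abs(q[:,2]-zz)<.004)
        if k.sum()<20: continue
        p=q[k][:,:2].astype(np.float32);(cx,cy),r=cv2.minEnclosingCircle(p);print(n,nm,k.sum(),p.mean(0),(cx,cy),r*2)
E
```

```text
[0.4234 0.3515 0.2314] [ 0.6932  0.2259 -0.1876  1.1586 -0.0004  2.2645]
top a 360 [ 0.6268 -0.2047] (0.6275151968002319, -0.20536155998706818) 0.05046742036938667
top b 393 [ 0.6271 -0.1113] (0.627633273601532, -0.11117307096719742) 0.05335969105362892
top d 392 [0.6286 0.079 ] (0.6285065412521362, 0.07934831082820892) 0.055911269038915634
side a 263 [ 0.6253 -0.2079] (0.6264922022819519, -0.20584219694137573) 0.051927533000707626
side b 238 [ 0.6258 -0.1137] (0.6267309188842773, -0.11107107996940613) 0.055691663175821304
side d 171 [0.6268 0.0761] (0.6268845796585083, 0.07836605608463287) 0.05832493677735329
```

View pics/side5.png

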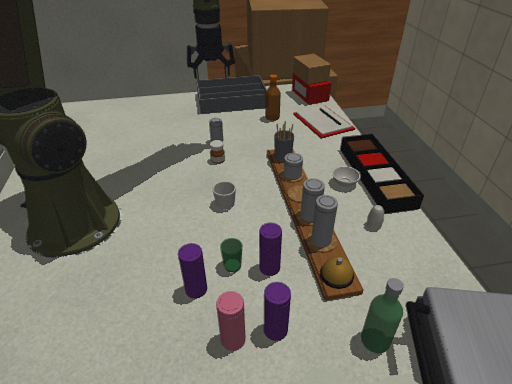

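Canisters a, b and d are upright and centred at (323,222), (313,200) and (292,166). Now c.

>>> {"name": "move_arm", "arguments": {
  "commands": [3,0.1,0,0,8.5,8,0.1,0,0,8.5,13,0.1,0,0,8.5,17,0.1,0,0,8.5,18.6,0.1,0,0,8.5,18.6,0.1,0,0,8.5,18.6,0.1,0,0,3,18.6,0.1,0,0,3,18.6,0.1,0,0,3,18.6,0.1,0,0,3,18.6,0.1,0,0,3,18.6,0.1,0,0,3]
}}

```text
time: 27.58
position: [0.4244, 0.3548, 0.0475]
orientation: [0.0, 0.706, 0.001, 0.708]
wrist_force: [-0.7, -0.5, 6.1]
finger_gap: 0.527
```

>>> {"name": "move_arm", "arguments": {
  "commands": [-1,0,0,0,3,-3,0,0,0,3,-6,0,0,0,3,-10,0,0,0,3,-14,0,0,0,3,-18,0,0,0,3,-20,0,0,0,3,-20,0,0,0,3]
}}

```text
time: 28.58
position: [0.4244, 0.3546, 0.2481]
orientation: [0.001, 0.706, 0.001, 0.708]
wrist_force: [-0.1, -0.4, -2.7]
finger_gap: 0.529
```

>>> {"name": "move_arm", "arguments": {
  "commands": [0,-1.5,0,0,3,0,-5,0,0,3,0,-10,0.5,0,3,0,-15,2,0,3,0,-20,4.5,0,3,0,-25,8,0,3,0,-29.5,12,0,3,0,-33.5,16,0,3,0,-36,19,0,3,0,-36.9,20.4,0,3,0,-36.9,20.4,0,3,0,-36.9,20.4,0,3]
}}

```text
time: 30.08
position: [0.6263, -0.015, 0.2448]
orientation: [-0.0, 0.708, 0.0, 0.706]
wrist_force: [-1.0, 0.5, -1.5]
finger_gap: 0.524
```

>>> {"name": "move_arm", "arguments": {
  "commands": [2,0,0.1,0,3,5,0,0.1,0,3,9,0,0.1,0,3,13,0,0.1,0,3,16,0,0.1,0,3,16.8,0,0.1,0,3,17.2,0,0.1,0,3,17.2,0,0.1,0,3,17.3,0,0.1,0,3,17.4,0,0.1,0,3,17.4,0,0.1,0,3]
}}

```text
time: 31.45
position: [0.6288, -0.015, 0.072]
orientation: [-0.0, 0.707, 0.0, 0.707]
wrist_force: [0.1, 0.9, -2.4]
finger_gap: 0.525
```

>>> {"name": "move_arm", "arguments": {
  "commands": [0.1,0,0,0,3,0.2,0,0,0,3,0.2,0,0,0,3]
}}

```text
time: 31.82
position: [0.6287, -0.015, 0.0697]
orientation: [-0.0, 0.707, 0.0, 0.707]
wrist_force: [-0.1, 0.2, -1.9]
finger_gap: 0.53
```

>>> {"name": "move_arm", "arguments": {
  "commands": [0.1,0,0,0,3,0.2,0,0,0,3,0.2,0,0,0,3]
}}

```text
time: 32.2
position: [0.6288, -0.0151, 0.0696]
orientation: [-0.0, 0.707, 0.0, 0.707]
wrist_force: [-5.0, -1.1, 12.5]
finger_gap: 0.528
```

Canister c is in contact. I'll release it, rise and retreat.

>>> {"name": "move_arm", "arguments": {
  "commands": [0,0,0,0,5,0,0,0,0,5.6,0,0,0,0,8.5,0,0,0,0,8.5,0,0,0,0,8.5,-2,0,0,0,8.5,-6,0,0,0,8.5,-11,0,0,0,8.5,-16,0,0,0,8.5,-19,0,0,0,8.5,-19,0,0,0,8.5]
}}

```text
time: 33.58
position: [0.6305, -0.015, 0.261]
orientation: [-0.0, 0.705, 0.0, 0.709]
wrist_force: [-0.3, -0.2, -0.8]
finger_gap: 0.995
```

>>> {"name": "move_arm", "arguments": {
  "commands": [0,0,-3,0,8.5,0,0,-7,0,8.5,0,3,-11,0,8.5,0,6,-15,0,8.5,0,9,-18,0,8.5,0,12,-18,0,8.5,0,12,-18,0,8.5,0,12,-18,0,8.5]
}}

```text
time: 34.58
position: [0.4483, 0.1045, 0.257]
orientation: [-0.001, 0.708, -0.0, 0.707]
wrist_force: [0.1, -0.8, -0.4]
finger_gap: 0.994
```

```bash
python3 - <<'E'
from h import *
s=robot.sense();print(s["time"],s["position"],s["wrist_force"])
for n in("top","side"):
    im,D=vision.get_image(n);cv2.imwrite(f"pics/{n}6.png",im)
    q=cloud(n,D).reshape(-1,3)
    for nm,x,y,zz in[("a",.628,-.206,.148),("b",.628,-.111,.126),("c",.628,-.0155,.104),("d",.628,.0795,.082)]:
        k=(np.hypot(q[:,0]-x,q[:,1]-y)<.045)&(abs(q[:,2]-zz)<.004)
        p=q[k][:,:2].astype(np.float32);(cx,cy),r=cv2.minEnclosingCircle(p);print(n,nm,k.sum(),p.mean(0),(cx,cy),r*2)
E
```

```text
34.575 [0.4483 0.1045 0.257 ] [ 0.1154 -0.8186 -0.4403]
top a 349 [ 0.627  -0.2049] (0.6274067163467407, -0.20551389455795288) 0.05006791278719902
top b 392 [ 0.6275 -0.1113] (0.6277931332588196, -0.1116199940443039) 0.05415203794836998
top c 274 [ 0.6285 -0.0154] (0.6286153197288513, -0.01531002577394247) 0.04578566551208496
top d 392 [0.6284 0.0792] (0.6286761164665222, 0.07928312569856644) 0.055863283574581146
side a 262 [ 0.6253 -0.208 ] (0.6249243021011353, -0.20516414940357208) 0.051976148039102554
side b 240 [ 0.6256 -0.1138] (0.6274702548980713, -0.11155060678720474) 0.05574291944503784
side c 139 [ 0.6271 -0.0181] (0.6279584169387817, -0.01470834482461214) 0.048644475638866425
side d 167 [0.6266 0.0764] (0.6266086101531982, 0.07856250554323196) 0.05672137811779976
```

View pics/side6.png

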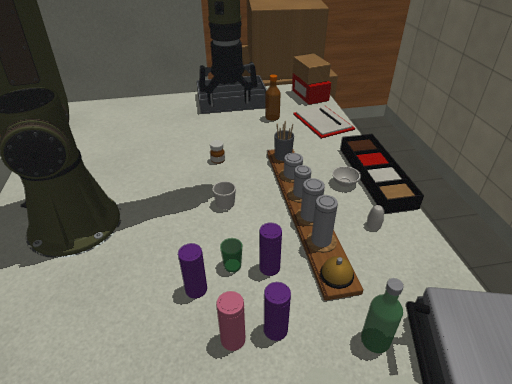

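View pics/top6.png

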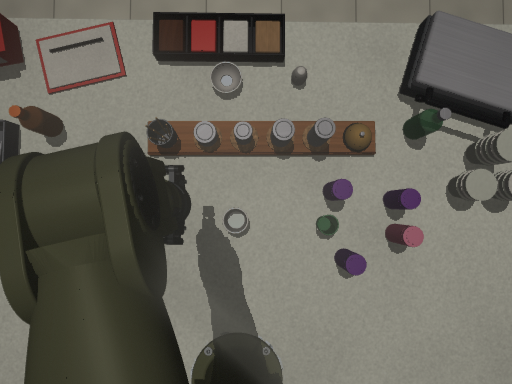

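All four stand upright and in order: the tallest is beside the bell (side view 323,222) and the shortest is by the beaker (292,166). The arm is clear of everything.

```bash
python3 -c "
from rig import close_job
print(close_job())"
```

```text
the job is handed in; nothing more can be done
None
```

All four steel canisters are standing upright on the serving board, one per coaster, in height order. Canister a, the tallest, is next to the bell, followed by b, c and d, with d at the beaker end. I handed the job in at about 35 s, with the arm raised clear and touching nothing.

- **Centring:** In the final top view, each canister is within about 2.5 mm of the coaster centre measured in that view. The top and side views differ from each other by about 1–3 mm.
- **Forces:** The highest wrist force reported at the end of a move was about 13 N, when I set canister c down.
- **Other objects:** In the last pictures, the pink and purple look-alikes and everything else stand where they did at the start. The exception is the brown-and-white jar, which the arm hides in the last top view but which is upright in the side view.

None of the checks failed.

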